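# Roll the big tin along the packing board to the loading bay

### The arm

A 6-joint arm with a two-finger parallel gripper is mounted at the origin on the work surface. World frame = base frame: x ahead of the robot, y to its left, z up, the work surface at z = 0. Lengths are in m, angles in rad, forces in N, time in s.
With the tool pointing down it reaches from about 0.375 to 0.925 m from the base axis. Payload 5.7 kg.
Tool frame: the origin (TCP) lies midway between the tips of the shut fingers; the grasp point (between the pads) lies behind it (pinch_z is the z of the grasp point in the tool frame, in m); z points along the fingers, y is the line along which they close (so a half turn about z gives the same grasp; the last joint's range is limited). The gripper opens to 85 mm and grips with 20 to 120 N. Pads are 22 mm wide; open, the fingers measure 114 mm over their backs; the gripper's body (76 mm by 85 mm) begins 54 mm behind the grasp point. The pads swing forward as they close: fully open they stand 13 mm farther back than shut.
Start: joints at [-1.395, 0.359, 1.51, -0, 1.272, -0.115], TCP at [0.172, -0.575, 0.195] pointing down, gripper open.
Joint ranges: [-2.97, 2.97], [-1.01, 2.36], [0.21, 2.38], [-0.96, 4.11], [0.2, 2.71], [-2.98, 2.98]. Speed limits (rad/s): [2.39, 2.39, 3.14, 3.14, 3.14, 3.14].

### API

Orientations are given as a unit quaternion [x, y, z, w].
In Python, from plant import read_state, capture, camera_params, finish_job, spot_in, masks_of, pinch_z gives the robot as it stands.
- The arm moves only by the tool apply_moves, never from a script. Its argument "plan" is a list of rows, each a list of 7 numbers: the shift along the tool's x, y, z in m, then the turn, a rotation vector about the tool's x, y, z in rad, then the opening in per cent of the stroke, from 0 (shut) to 100 (fully open). In form: [[tx, ty, tz, ax, ay, az, grip], ...]. A call has 1 to 8 rows; each row shifts and turns the commanded pose from where the row before left it, along the tool's axes as they then stand; what a row does not reach is not made up. A row lasts 1/8 s, in which the tool goes at most 62.5 mm and 10.7 degrees, less where a joint would pass 70% of its speed; a pose out of reach is approached as far as the arm can. A call is refused whole if a number of a shift passes 0.0625 or a number of a turn 0.188, either way. A call with a gripper value outside its range is refused whole. The fingers move at their own pace and stop on an object; "grip_force" is the grip in N (left out, the last holds). Time passes only in rows, so rows that do not move let the fingers close. It gives the time, the measured TCP pose, the force, the opening and the grip force at its end, in the units of the state.
- read_state(): the state, without advancing time (a new reading comes with each control period).
- capture(name): name is "side" or "top"; returns the picture (480x640x3 uint8, red, green, blue); there is no depth.
- camera_params(name): a dict with "fx", "fy", "cx", "cy" (pixels), "dist_coeffs" ([k1, k2, p1, p2, k3] as OpenCV has them; the pictures are not rectified), "T" (4x4, takes a point from camera to world coordinates). Camera axes: x right, y down, z forward; pixel columns grow to the right and rows downward; lengths in m; the calibration is good to about 2 mm. A picture is of the moment at which its call begins. camera_params takes no time and is no camera call.
- finish_job(): hands the job in; it is judged then, once.
Trained networks look in the newest picture that a camera, given by its name, has taken for a name from the list of things; names that differ only in an ending like _2 or _b are one class to them, and where a whole thing is asked for, a point or a joint stands for the part that bears it (a point fixed in the world has none). Each returns a list of dicts, best first, with "confidence" (0 to 1); they miss things now and then, are a little off and sometimes report something else, mostly with a low value. They report only what shows in the picture. A call takes as long as a camera call. They do not tell look-alikes from the thing itself.
- spot_in(camera, label): "location" ([x, y, z] in m, in world coordinates, good to about 4 mm: the middle of the surface that is visible of it).
- masks_of(camera, label): "region" (480x640 bool, what is visible of it).
The state is a dict: "time_s": time; "qpos": joint angles; "joint_velocities": joint speeds; "effort": joint torques, N m; "tcp_pos": TCP position; "ee_rot": TCP orientation; "ft_force": force on the tool from outside, world axes, zero at the start; "torque": the same for the moment, N m; "width": finger opening in m; "gripper_force": force on a finger pad.
Only numpy, scipy, OpenCV 4.12 (cv2) and the standard library are available. Lean on these libraries where they do the work, as an engineer would, in place of code of your own. Each camera call takes 0.05 s, during which the arm holds its last target. There are 200 camera calls.

### The job

The big tin lies on its side on the packing board: with the fingertips on top of it, roll it along the board until it lies at rest in the middle of the green loading bay, square to it, and leave it lying there. Touch only its upper half, keep it rolling gently (it must not shoot away), do not drag, lift or upend it, and leave the two small tins and the roll of tape on the board where they are.

Things in the scene. Friction and masses are not known exactly. Their poses are not given: they have to be found in the camera images.
- tin: big closed brass tin on its side, 100 mm diameter, 118 mm long, 0.28-0.56 kg, too wide to grasp. Origin in its middle, 50 mm above the board; top line 50 mm above the origin. Own x runs along its axis; y, z turn as it rolls (z up at the start, at the dark seam). Under a fingertip that does not slip, its middle travels half as far as its top. Let go at 50 mm/s it stops in about 5 mm
- bay: green loading bay, a flat painted rectangle on the board, 190 mm along its x, 140 mm along its y, flush, no stop or edge. Origin at its centre, on the board's top. The tin rolls along its y axis (towards +y or -y, according to where it starts; 180 to 320 mm) and ends with its axis along the bay's x axis. It starts nearly in line with the bay
- board: fixed cardboard-faced packing board, 380 mm along its x, 620 mm along its y, 12 mm thick; origin at the centre of its underside, so its top is 12 mm above the table
- candle_a: small open-topped brass tin standing upright on the board's far edge (+x of the board), 66 mm in diameter, 85 mm tall with a 13 mm cardboard wick above; origin at the centre of its underside. Leave alone
- candle_b: a second small tin, the same as the first. Leave alone
- tape: yellow roll of tape lying flat on the board's near edge, 72 mm in diameter, 24 mm tall; origin at the centre of its underside. Leave alone
Things that resemble listed ones, but are neither listed nor needed, are in the scene too. What is shaped like the tin but purple or turquoise is not meant.

How it is judged:
By the outcome, as a careful person would: the job done as asked, in the order asked, and still so for the second after the job is handed in, with the robot touching nothing.
It also fails if it takes over 72 s, if anything falls off the work surface, if the arm or the gripper's body presses on something with over 40 N, if the wrist force passes 120 N, or if a joint passes its speed limit or range.

## Working session

There is one attempt and no reset: what is moved stays moved. The work goes in short steps, Python scripts to look and compute and a tool call to move; the robot and the scene stay as the last step left them, time stands still between calls to the robot, and variables do not carry over. Pictures are saved under pics/ and viewed, at most 10 in all, crops included, and the job is handed in when it is done.

Besides the shell and the picture viewer there is one more tool, called as name([rows], argument=value, ...), one row to a line, values as JSON. apply_moves: Moves the arm, as the interface text tells. Its arguments: {"type":"object","properties":{"plan":{"type":"array"},"grip_force":{"type":"number"}},"required":["plan"]}

```bash
mkdir -p pics; cat > h.py <<'E'
import numpy as np, cv2
from plant import *
def pix2plane(cam,uv,z):
    p=camera_params(cam);K=np.array([[p['fx'],0,p['cx']],[0,p['fy'],p['cy']],[0,0,1]])
    n=cv2.undistortPoints(np.array(uv,float).reshape(-1,1,2),K,np.array(p['dist_coeffs'])).reshape(-1,2)
    T=np.array(p['T']);d=np.c_[n,np.ones(len(n))]@T[:3,:3].T;o=T[:3,3]
    return o+d*((z-o[2])/d[:,2])[:,None]
E
python3 - <<'E'
from h import *
s=read_state();print(s['time_s'],s['tcp_pos'],s['ee_rot'],s['width'],pinch_z)
for c in('top','side'):
    cv2.imwrite(f'pics/{c}0.png',capture(c)[:,:,::-1]);print(c,np.round(camera_params(c)['T'],3).tolist())
    for l in('tin','bay','board','candle_a','tape'):
        for r in spot_in(c,l)[:4]:print(c,l,np.round(r['location'],3),round(r['confidence'],2))
E
```

```text
0.0 [ 0.17189247 -0.57406604  0.19403302] [ 9.89449493e-01  1.44875242e-01 -2.74013535e-05 -9.29684407e-04] 0.08561226317983225 -0.0187
top [[-0.03, -0.997, 0.074, 0.35], [-0.999, 0.032, 0.014, -0.004], [-0.016, -0.073, -0.997, 1.641], [0.0, 0.0, 0.0, 1.0]]
top tin [0.603 0.417 0.09 ] 0.97
top tin [ 0.519 -0.412  0.097] 0.92
top tin [0.56  0.105 0.104] 0.9
top tin [ 0.251 -0.262  0.093] 0.65
top bay [ 0.559 -0.127  0.013] 0.72
top board [0.54  0.017 0.007] 0.97
top candle_a [0.697 0.133 0.096] 0.68
top candle_a [ 0.701 -0.141  0.098] 0.56
top tape [0.416 0.006 0.036] 0.87
side [[-0.936, -0.257, 0.24, 0.207], [-0.351, 0.651, -0.673, 0.722], [0.017, -0.714, -0.699, 0.801], [0.0, 0.0, 0.0, 1.0]]
side tin [0.547 0.13  0.096] 0.98
side tin [0.59  0.439 0.093] 0.97
side tin [ 0.51  -0.391  0.074] 0.77
side tin [ 0.279 -0.258  0.072] 0.68
side bay [ 0.56  -0.125  0.014] 0.82
side board [0.518 0.151 0.012] 0.91
side candle_a [ 0.696 -0.123  0.074] 0.97
side candle_a [0.694 0.156 0.084] 0.84
side tape [0.413 0.014 0.032] 0.61
```

View pics/top0.png

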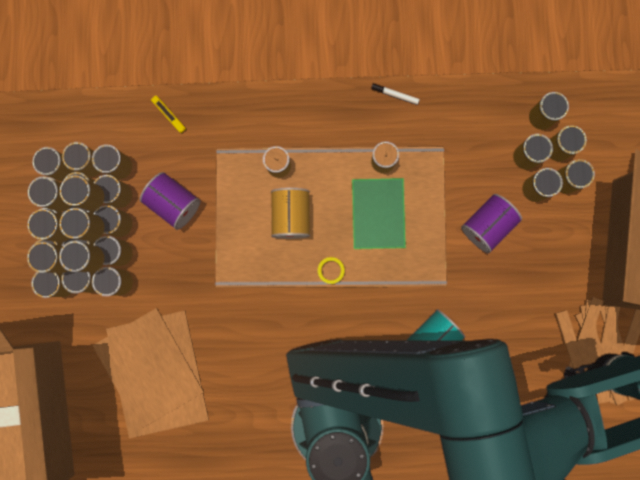

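View pics/side0.png

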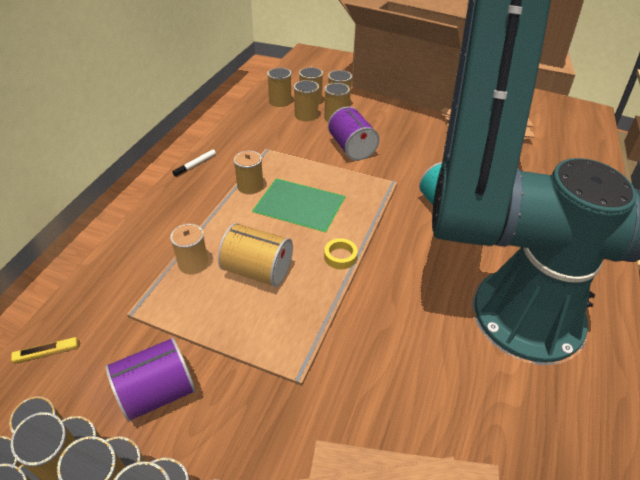

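```bash
cat >> h.py <<'E'
def rect(m):
    m=m.astype(np.uint8);n,l,st,_=cv2.connectedComponentsWithStats(m);k=1+np.argmax(st[1:,4])
    c=max(cv2.findContours((l==k).astype(np.uint8),0,1)[0],key=cv2.contourArea)
    return c.reshape(-1,2)
def world_rect(m,z):
    w=pix2plane('top',rect(m),z)[:,:2]
    (cx,cy),(a,b),t=cv2.minAreaRect((w*1000).astype(np.float32));return cx,cy,a,b,t
E
python3 - <<'E'
from h import *
im=capture('top')
for l,z in(('tin',.062),('bay',.012),('board',.012)):
    for r in masks_of('top',l)[:4]:
        print(l,round(r['confidence'],2),r['region'].sum(),np.round(world_rect(r['region'],z),1))
hsv=cv2.cvtColor(im,cv2.COLOR_RGB2HSV)
g=cv2.inRange(hsv,(40,60,30),(85,255,255))>0
print('green',g.sum(),np.round(world_rect(g,.012),1))
E
```

```text
tin 0.94 1885 [568.5 104.6  99.6 134.9  88.7]
tin 0.75 1998 [ 525.2 -420.9   98.5  146.3   44.1]
tin 0.62 1002 [ 264.3 -261.5  144.4   71.9   88.2]
tin 0.57 2085 [611.5 422.1 153.  101.7  50.2]
bay 0.94 3633 [ 565.3 -128.5  141.8  190.8   89.7]
board 0.63 25227 [561.9   1.4 621.4 384.6  88.5]
green 11003 [ 566.5 -130.1  139.1  188.9   89.5]
```

The top view shows the brass tin at about (290,213) with its seam on top, and the green bay at (379,213). The candles are at (276,160) and (386,155), and the tape is at (331,270). The side view agrees: tin (255,253), bay (300,204). The purple and turquoise cylinders are decoys. Next I'll fit a cylinder to the tin's outline.

```bash
cat >> h.py <<'E'
from scipy.optimize import minimize
def proj(cam,P):
    p=camera_params(cam);K=np.array([[p['fx'],0,p['cx']],[0,p['fy'],p['cy']],[0,0,1]])
    Ti=np.linalg.inv(np.array(p['T']))
    return cv2.projectPoints(P@Ti[:3,:3].T+Ti[:3,3],np.zeros(3),np.zeros(3),K,np.array(p['dist_coeffs']))[0].reshape(-1,2)
def cyl(x,y,a):
    t=np.linspace(0,2*np.pi,48)
    L=np.array([[s*.059,.05*np.cos(u),.05*np.sin(u)] for s in(-1,1) for u in t])
    c,s=np.cos(a),np.sin(a);return L@np.array([[c,-s,0],[s,c,0],[0,0,1]]).T+[x,y,.062]
def quad(x,y,a):
    L=np.array([[.095,.07,0],[-.095,.07,0],[-.095,-.07,0],[.095,-.07,0]]);c,s=np.cos(a),np.sin(a)
    return L@np.array([[c,-s,0],[s,c,0],[0,0,1]]).T+[x,y,.012]
def fit(cams_masks,shape,x0):
    W={c:rect(m) for c,m in cams_masks.items()}
    def cost(p):
        e=0
        for c,m in W.items():
            h=cv2.convexHull(proj(c,shape(p[0]/1e3,p[1]/1e3,p[2]/100)).astype(np.float32))
            d=np.array([cv2.pointPolygonTest(h,(float(u),float(v)),True) for u,v in m])
            e+=np.mean(np.minimum(np.abs(d),3)**2)
        return e
    r=minimize(cost,x0,method='Nelder-Mead',options=dict(initial_simplex=np.array(x0)+np.array([[0,0,0],[15,0,0],[0,15,0],[0,0,8]]),xatol=.05,fatol=1e-4))
    return np.round(r.x,1),round(r.fun,2)
def tin_mask(cam,y):
    ms=masks_of(cam,'tin');u=proj(cam,np.array([[.56,y,.062]]))[0]
    for m in ms:
        v=rect(m['region']).mean(0)
        if np.hypot(*(v-u))<35:return m['region']
def tin(y,x0):
    M={}
    for c in('top','side'):
        capture(c);m=tin_mask(c,y)
        if m is not None:M[c]=m
    for k in list(M):print(k,*fit({k:M[k]},cyl,x0))
    if len(M)==2:print('both',*fit(M,cyl,x0))
E
python3 - <<'E'
from h import *
tin(.105,[560,105,0])
B={}
for c in('top','side'):
    im=capture(c);B[c]=masks_of(c,'bay')[0]['region'];print(c,'bay',*fit({c:B[c]},quad,[566,-129,0]))
print(*fit(B,quad,[566,-129,0]))
E
```

```text
top [564.4 104.3  -1.9] 0.87
side [561.9 104.4  -2.7] 0.35
both [563.  104.2  -2.5] 1.43
top bay [ 565.9 -129.6   -1.8] 0.58
side bay [ 561.9 -129.4   -1.5] 0.59
[ 564.2 -129.5   -1.6] 1.56
```

```bash
cat >> h.py <<'E'
from scipy.spatial.transform import Rotation as R
def plan(goal,yaw,n,grip):
    s=read_state();p=np.array(s['tcp_pos']);r=R.from_quat(s['ee_rot']);g=R.from_matrix(np.array([[np.cos(yaw),np.sin(yaw),0],[np.sin(yaw),-np.cos(yaw),0],[0,0,-1]]))
    w=(r.inv()*g).as_rotvec()/n;d=(np.array(goal)-p)/n
    for i in range(n):
        print(np.round(r.inv().apply(d),4).tolist()+np.round(w,4).tolist()+[grip]);r=r*R.from_rotvec(w)
E
python3 -c "
from h import *
plan([.563,.124,.165],np.pi/2-.025,16,60)"
```

```text
[0.0359, -0.0348, 0.0019, -0.0, -0.0, -0.0784, 60]
[0.0386, -0.0319, 0.0019, -0.0, -0.0, -0.0784, 60]
[0.0409, -0.0288, 0.0019, -0.0, -0.0, -0.0784, 60]
[0.0431, -0.0255, 0.0019, -0.0, -0.0, -0.0784, 60]
[0.0449, -0.022, 0.0019, -0.0, -0.0, -0.0784, 60]
[0.0465, -0.0185, 0.0019, -0.0, -0.0, -0.0784, 60]
[0.0478, -0.0148, 0.0019, -0.0, -0.0, -0.0784, 60]
[0.0488, -0.011, 0.0019, -0.0, -0.0, -0.0784, 60]
[0.0495, -0.0071, 0.0019, -0.0, -0.0, -0.0784, 60]
[0.0499, -0.0032, 0.0019, -0.0, -0.0, -0.0784, 60]
[0.05, 0.0007, 0.0019, -0.0, -0.0, -0.0784, 60]
[0.0498, 0.0046, 0.0019, -0.0, -0.0, -0.0784, 60]
[0.0493, 0.0085, 0.0019, -0.0, -0.0, -0.0784, 60]
[0.0485, 0.0124, 0.0019, -0.0, -0.0, -0.0784, 60]
[0.0474, 0.0161, 0.0019, -0.0, -0.0, -0.0784, 60]
[0.046, 0.0198, 0.0019, -0.0, -0.0, -0.0784, 60]
```

apply_moves([
  [0.036,-0.035,0,0,0,-0.078,60],
  [0.039,-0.032,0,0,0,-0.078,60],
  [0.041,-0.029,0,0,0,-0.078,60],
  [0.043,-0.026,0,0,0,-0.078,60],
  [0.045,-0.022,0,0,0,-0.078,60],
  [0.047,-0.018,0,0,0,-0.078,60],
  [0.048,-0.015,0,0,0,-0.078,60],
  [0.049,-0.011,0,0,0,-0.078,60],
])

```text
time_s: 2.2
tcp_pos: [0.3696, -0.2229, 0.1952]
ee_rot: [0.897, 0.443, 0.0, 0.0]
ft_force: [0.9, -0.3, 0.2]
width: 0.0512
gripper_force: 0.0
```

apply_moves([
  [0.049,-0.007,0,0,0,-0.078,60],
  [0.05,-0.003,0,0,0,-0.078,60],
  [0.05,0.001,0,0,0,-0.078,60],
  [0.05,0.005,0,0,0,-0.078,60],
  [0.049,0.008,0,0,0,-0.078,60],
  [0.048,0.012,0,0,0,-0.078,60],
  [0.047,0.016,0,0,0,-0.078,60],
  [0.046,0.02,0,0,0,-0.078,60],
])

```text
time_s: 3.2
tcp_pos: [0.5664, 0.1242, 0.1951]
ee_rot: [0.717, 0.697, 0.0, 0.0]
ft_force: [0.9, 0.0, 0.5]
width: 0.0513
gripper_force: 0.0
```

```bash
python3 -c "
from h import *
s=read_state();print(s['time_s'],s['tcp_pos'],s['width'],s['ft_force'])
plan([.563,.124,.13],np.pi/2-.025,2,60);tin(.104,[563,104,-2.5])
cv2.imwrite('pics/s1.png',capture('side')[100:400,100:500,::-1])"
```

```text
3.2 [0.56638825 0.12423438 0.1950695 ] 0.05131342738390413 [0.90239424 0.0313434  0.49351517]
[-0.0002, -0.0017, 0.0325, 0.0002, 0.0, -0.0021, 60]
[-0.0002, -0.0017, 0.0325, 0.0002, 0.0, -0.0021, 60]
top [565.6 107.5  -2.7] 3.6
side [562.2 104.4  -3.5] 0.39
both [562.6 105.5  -2.3] 4.58
```

View pics/s1.png

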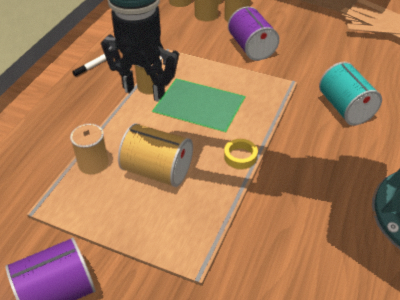

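The side view shows the open fingers above and behind the tin, in line with its axis. Nothing has been moved. I'll descend now.

apply_moves([
  [0,-0.003,0.025,0,0,-0.004,60],
  [0,0,0.025,0,0,0,60],
  [0,0,0.02,0,0,0,60],
  [0,0,0.008,0,0,0,60],
  [0,0,0.003,0,0,0,60],
  [0,0,0,0,0,0,60],
])

```text
time_s: 4.2
tcp_pos: [0.563, 0.1224, 0.1145]
ee_rot: [0.717, 0.697, 0.0, 0.0]
ft_force: [-1.2, -0.6, 0.2]
width: 0.0515
gripper_force: 0.0
```

apply_moves([
  [0,0,0.002,0,0,0,60],
  [0,0,0,0,0,0,60],
])

```text
time_s: 4.45
tcp_pos: [0.5628, 0.1228, 0.1123]
ee_rot: [0.717, 0.697, 0.0, 0.0]
ft_force: [0.5, 0.3, 0.0]
width: 0.0512
gripper_force: 0.0
```

apply_moves([
  [0,0,0.001,0,0,0,60],
  [0,0,0,0,0,0,60],
])

```text
time_s: 4.7
tcp_pos: [0.5626, 0.1228, 0.1109]
ee_rot: [0.717, 0.697, -0.0, -0.0]
ft_force: [0.0, -0.0, 0.3]
width: 0.0511
gripper_force: 0.0
```

apply_moves([
  [0,0,0.001,0,0,0,60],
  [0,0,0.001,0,0,0,60],
  [0,0,0,0,0,0,60],
])

```text
time_s: 5.08
tcp_pos: [0.5625, 0.1227, 0.1088]
ee_rot: [0.717, 0.697, -0.0, -0.0]
ft_force: [-0.5, -0.2, 1.0]
width: 0.0514
gripper_force: 0.0
```

apply_moves([
  [0,0,0.001,0,0,0,60],
  [0,0,0,0,0,0,60],
])

```text
time_s: 5.32
tcp_pos: [0.5625, 0.1228, 0.1078]
ee_rot: [0.717, 0.697, -0.0, -0.0]
ft_force: [-0.8, 0.1, 0.0]
width: 0.051
gripper_force: 0.0
```

apply_moves([
  [0,0,0.001,0,0,0,60],
  [0,0,0,0,0,0,60],
])

```text
time_s: 5.58
tcp_pos: [0.5626, 0.1227, 0.1069]
ee_rot: [0.717, 0.697, -0.0, -0.0]
ft_force: [1.2, -0.4, -0.1]
width: 0.0511
gripper_force: 0.0
```

apply_moves([
  [0,0,0.001,0,0,0,60],
  [0,0,0,0,0,0,60],
])

```text
time_s: 5.82
tcp_pos: [0.5625, 0.1227, 0.1059]
ee_rot: [0.717, 0.697, -0.0, -0.0]
ft_force: [-0.3, -0.8, -0.5]
width: 0.051
gripper_force: 0.0
```

apply_moves([
  [0,0,0.001,0,0,0,60],
  [0,0,0,0,0,0,60],
])

```text
time_s: 6.08
tcp_pos: [0.5625, 0.1228, 0.1048]
ee_rot: [0.717, 0.697, -0.0, -0.0]
ft_force: [0.5, -0.5, -0.3]
width: 0.0512
gripper_force: 0.0
```

apply_moves([
  [0,0,0.001,0,0,0,60],
  [0,0,0,0,0,0,60],
])

```text
time_s: 6.32
tcp_pos: [0.5625, 0.1228, 0.1038]
ee_rot: [0.717, 0.697, -0.0, -0.0]
ft_force: [0.3, 0.3, 0.9]
width: 0.0512
gripper_force: 0.0
```

apply_moves([
  [0,0,0.001,0,0,0,60],
  [0,0,0,0,0,0,60],
])

```text
time_s: 6.58
tcp_pos: [0.5626, 0.1227, 0.1029]
ee_rot: [0.717, 0.697, -0.0, -0.0]
ft_force: [-0.1, -0.7, 0.3]
width: 0.0512
gripper_force: 0.0
```

apply_moves([
  [0,0,0.001,0,0,0,60],
  [0,0,0,0,0,0,60],
])

```text
time_s: 6.82
tcp_pos: [0.5625, 0.1227, 0.1019]
ee_rot: [0.717, 0.697, -0.0, -0.0]
ft_force: [0.5, 0.6, -0.8]
width: 0.0511
gripper_force: 0.0
```

```bash
python3 -c "
from h import *
print(proj('side',np.array([[.5625,.122,.11]])))
im=capture('side');cv2.imwrite('pics/s2.png',cv2.resize(im[170:310,180:340,::-1],None,fx=4,fy=4))"
```

```text
[[249.93564361 243.39513099]]
```

View pics/s2.png

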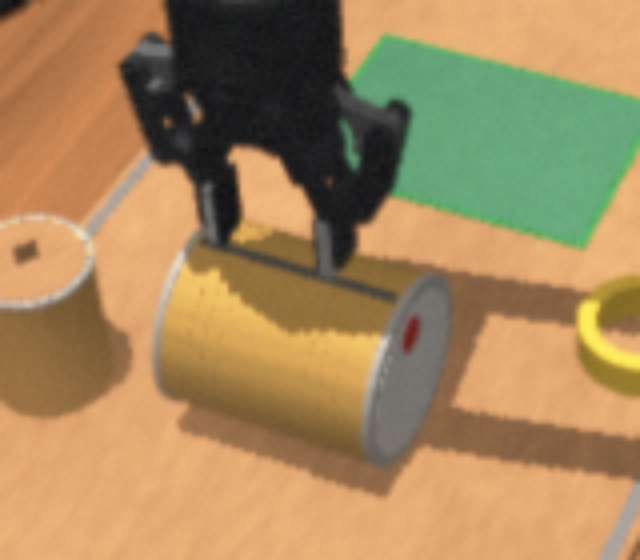

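The fingertips hang just above the tin's top line, with both fingers well inside its length. They haven't touched yet.

apply_moves([
  [0,0,0.001,0,0,0,60],
  [0,0,0,0,0,0,60],
])

```text
time_s: 7.12
tcp_pos: [0.5625, 0.1227, 0.1009]
ee_rot: [0.717, 0.697, -0.0, -0.0]
ft_force: [-0.3, -0.2, 0.2]
width: 0.0512
gripper_force: 0.0
```

apply_moves([
  [0,0,0.001,0,0,0,60],
  [0,0,0,0,0,0,60],
])

```text
time_s: 7.38
tcp_pos: [0.5625, 0.1227, 0.0999]
ee_rot: [0.717, 0.697, -0.0, -0.0]
ft_force: [0.5, -0.4, -0.7]
width: 0.0513
gripper_force: 0.0
```

apply_moves([
  [0,0,0.001,0,0,0,60],
  [0,0,0,0,0,0,60],
])

```text
time_s: 7.62
tcp_pos: [0.5625, 0.1227, 0.0989]
ee_rot: [0.717, 0.697, -0.0, -0.0]
ft_force: [-0.4, -0.8, 0.4]
width: 0.0509
gripper_force: 0.0
```

```bash
python3 -c "
from h import *
tin(.104,[563,104,-2.5])
im=capture('side');cv2.imwrite('pics/s3.png',cv2.resize(im[170:310,180:340,::-1],None,fx=4,fy=4))"
```

```text
top [565.2 108.5  -1.3] 3.98
side [561.9 104.8  -2.6] 1.56
both [561.9 106.5  -1.3] 6.12
```

View pics/s3.png

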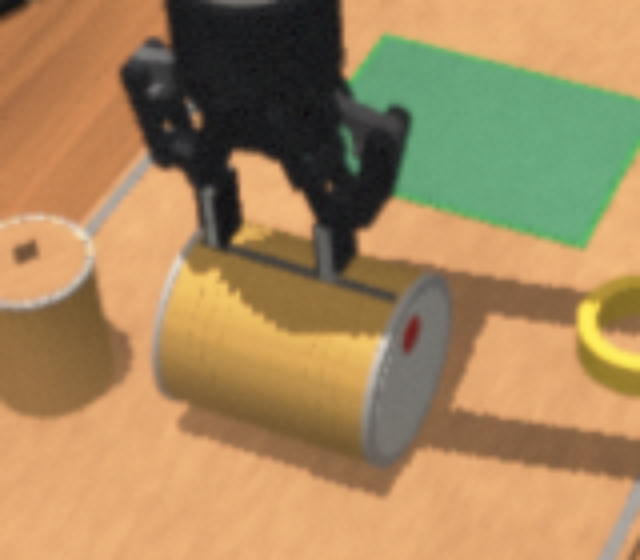

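The tin hasn't moved, and the tips are only slightly lower. I'll continue down.

apply_moves([
  [0,0,0.001,0,0,0,60],
  [0,0,0,0,0,0,60],
])

```text
time_s: 8.12
tcp_pos: [0.5625, 0.1227, 0.0978]
ee_rot: [0.717, 0.697, -0.0, -0.0]
ft_force: [0.7, 0.5, 0.3]
width: 0.051
gripper_force: 0.0
```

apply_moves([
  [0,0,0.001,0,0,0,60],
  [0,0,0,0,0,0,60],
])

```text
time_s: 8.38
tcp_pos: [0.5625, 0.1227, 0.0968]
ee_rot: [0.717, 0.697, -0.0, -0.0]
ft_force: [-1.4, 0.3, -0.1]
width: 0.0512
gripper_force: 0.0
```

apply_moves([
  [0,0,0.001,0,0,0,60],
  [0,0,0,0,0,0,60],
])

```text
time_s: 8.62
tcp_pos: [0.5625, 0.1228, 0.0959]
ee_rot: [0.717, 0.697, -0.0, -0.0]
ft_force: [-0.0, 0.0, -0.1]
width: 0.0515
gripper_force: 0.0
```

apply_moves([
  [0,0,0.001,0,0,0,60],
  [0,0,0,0,0,0,60],
])

```text
time_s: 8.88
tcp_pos: [0.5626, 0.1227, 0.0948]
ee_rot: [0.717, 0.697, -0.0, -0.0]
ft_force: [-0.5, 0.3, 0.4]
width: 0.0509
gripper_force: 0.0
```

apply_moves([
  [0,0,0.001,0,0,0,60],
  [0,0,0,0,0,0,60],
])

```text
time_s: 9.12
tcp_pos: [0.5625, 0.1227, 0.0939]
ee_rot: [0.717, 0.697, -0.0, -0.0]
ft_force: [-0.0, -0.3, -0.2]
width: 0.051
gripper_force: 0.0
```

```bash
python3 -c "
from h import *
print([np.round(read_state()['ft_force'],1).tolist(),np.round(read_state()['torque'],2).tolist()])
im=capture('side');cv2.imwrite('pics/s4.png',cv2.resize(im[200:260,215:295,::-1],None,fx=8,fy=8,interpolation=cv2.INTER_CUBIC))"
```

```text
[[-0.0, -0.3, -0.2], [-0.0, 0.04, -0.01]]
```

View pics/s4.png

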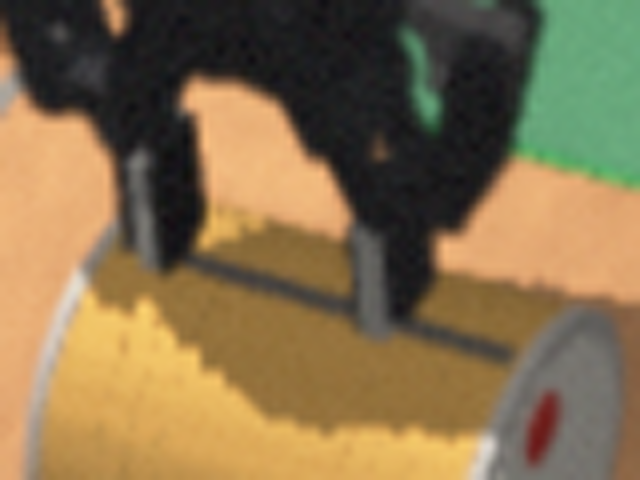

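The tips now sit just on the +y side of the seam; the near tip's corner is at about (262.5,241.5) in the full picture. I'll triangulate the tip height.

```bash
python3 -c "
from h import *
for z in(.1,.104,.108,.112,.116): print(z,np.round(pix2plane('side',[[262.5,241.5],[234.5,233.5]],z)[:,:2],4).tolist())"
```

```text
0.1 [[0.5467, 0.0993], [0.6093, 0.0994]]
0.104 [[0.5448, 0.1029], [0.607, 0.1029]]
0.108 [[0.5428, 0.1064], [0.6047, 0.1065]]
0.112 [[0.5409, 0.11], [0.6024, 0.11]]
0.116 [[0.539, 0.1135], [0.6001, 0.1136]]
```

Geometry puts the tips near z≈0.13, still clear of the tin, which fits the zero force reading. I'll keep going down in 1 mm rows and watch the force.

apply_moves([
  [0,0,0.001,0,0,0,60],
  [0,0,0.001,0,0,0,60],
  [0,0,0.001,0,0,0,60],
])

```text
time_s: 9.55
tcp_pos: [0.5626, 0.1228, 0.0909]
ee_rot: [0.717, 0.697, 0.0, -0.0]
ft_force: [0.1, 0.5, -0.6]
width: 0.0512
gripper_force: 0.0
```

```bash
python3 -c "
from h import *
print(proj('side',np.array([[.527,.134,.139],[.527,.134,.107],[.588,.134,.107]])),proj('top',np.array([[0,0,.2]])))
a=camera_params('side');print(a['fx'],a['fy'],a['cx'],a['cy'],a['dist_coeffs'])
tin(.104,[563,104,-2.5])"
```

```text
[[262.89466991 241.63102119]
 [263.9094953  253.41517658]
 [235.64734023 245.12385503]] [[337.06022306 445.09579849]]
499.2299858761829 499.2299858761829 318.1927647586044 237.14645945653425 [-0.13857565  0.          0.          0.          0.        ]
top [565.3 107.4  -2.3] 3.81
side [561.5 105.1  -4.3] 2.04
both [561.8 106.2  -2.5] 6.24
```

apply_moves([
  [0,0,0.001,0,0,0,60],
  [0,0,0.001,0,0,0,60],
  [0,0,0.001,0,0,0,60],
])

```text
time_s: 10.12
tcp_pos: [0.5626, 0.1228, 0.0878]
ee_rot: [0.717, 0.697, 0.0, -0.0]
ft_force: [0.0, -1.0, 0.2]
width: 0.0514
gripper_force: 0.0
```

apply_moves([
  [0,0,0.001,0,0,0,60],
  [0,0,0.001,0,0,0,60],
  [0,0,0.001,0,0,0,60],
])

```text
time_s: 10.5
tcp_pos: [0.5626, 0.1227, 0.0848]
ee_rot: [0.717, 0.697, 0.0, -0.0]
ft_force: [0.2, -0.3, 0.5]
width: 0.0512
gripper_force: 0.0
```

```bash
python3 -c "
from h import *
im=capture('side');cv2.imwrite('pics/s5.png',cv2.resize(im[190:290,200:320,::-1],None,fx=6,fy=6,interpolation=cv2.INTER_CUBIC))"
```

```text
(no output)
```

View pics/s5.png

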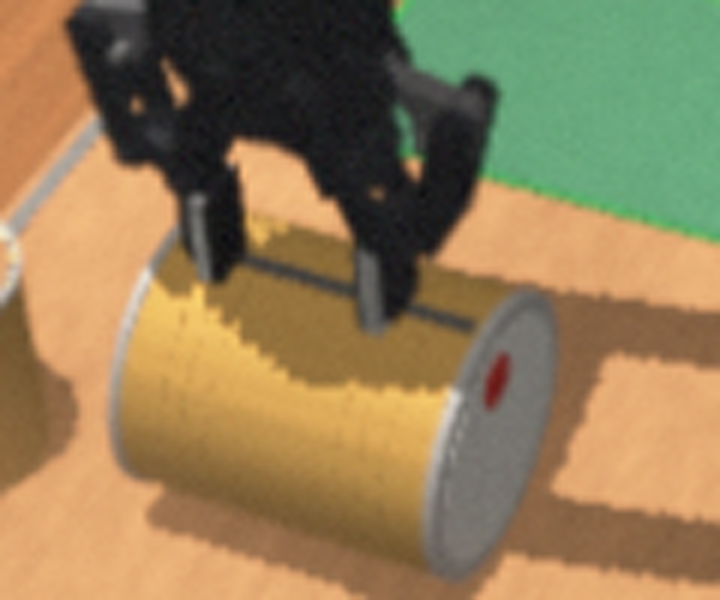

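The tips, with the near one's bottom at about (262,245), still project over the tin's top. There's no force and the tin is unmoved, so I'll carry on down under force watch.

apply_moves([
  [0,0,0.001,0,0,0,60],
  [0,0,0.001,0,0,0,60],
  [0,0,0.001,0,0,0,60],
])

```text
time_s: 10.92
tcp_pos: [0.5626, 0.1228, 0.0819]
ee_rot: [0.717, 0.697, 0.0, -0.0]
ft_force: [-0.4, 0.0, -0.0]
width: 0.051
gripper_force: 0.0
```

apply_moves([
  [0,0,0.001,0,0,0,60],
  [0,0,0.001,0,0,0,60],
  [0,0,0.001,0,0,0,60],
])

```text
time_s: 11.3
tcp_pos: [0.5626, 0.1227, 0.0789]
ee_rot: [0.717, 0.697, 0.0, -0.0]
ft_force: [0.3, -0.4, -0.3]
width: 0.0512
gripper_force: 0.0
```

```bash
python3 -c "
from h import *
s=read_state();print(s['ft_force'],s['effort'],s['qpos'],s['tcp_pos'])
im=capture('side');d=None
a=cv2.imread('pics/s4.png')
cv2.imwrite('pics/s6.png',cv2.resize(im[190:290,200:320,::-1],None,fx=6,fy=6,interpolation=cv2.INTER_CUBIC))
im=capture('top');cv2.imwrite('pics/t6.png',im[:,:,::-1])
print(proj('top',np.array([[.5625,.1227,.1],[.5625,.1227,.2],[.5625,.1227,.3]])))
print(proj('side',np.array([[.5625,.1227,.1],[.5625,.1227,.2],[.5625,.1227,.3]])))"
```

```text
[ 0.30109051 -0.39343463 -0.26817549] [-2.07470057e-04 -5.32758594e+01 -2.23091930e+01  3.68299106e-04
  2.39813287e-02 -2.76937743e-05] [9.47970357e-02 4.52110773e-01 1.68799022e+00 7.70525040e-05
 1.00151033e+00 1.22738208e-01] [0.56259947 0.12273051 0.078867  ]
[[281.88237857 213.02584612]
 [278.32286166 207.42470073]
 [274.24090609 201.00105681]]
[[250.18064175 247.21755067]
 [245.92603712 208.89335695]
 [241.13345738 164.40689632]]
```

View pics/t6.png

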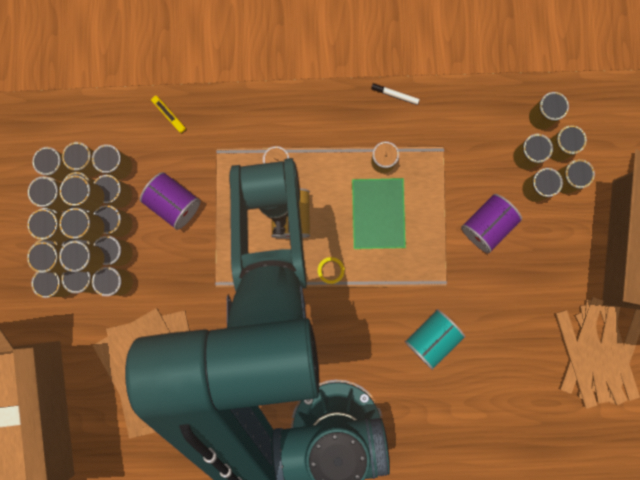

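In the top view the gripper is at about u=280, so its y position agrees. Only the height differs, and the tips are still above the tin. I'll continue down.

apply_moves([
  [0,0,0.001,0,0,0,60],
  [0,0,0.001,0,0,0,60],
  [0,0,0.001,0,0,0,60],
])

```text
time_s: 11.78
tcp_pos: [0.5626, 0.1227, 0.0759]
ee_rot: [0.717, 0.697, 0.0, -0.0]
ft_force: [-0.6, 0.9, 0.6]
width: 0.0512
gripper_force: 0.0
```

apply_moves([
  [0,0,0.001,0,0,0,60],
  [0,0,0.001,0,0,0,60],
])

```text
time_s: 12.02
tcp_pos: [0.5626, 0.1228, 0.0738]
ee_rot: [0.717, 0.697, 0.0, -0.0]
ft_force: [0.3, 0.3, -0.5]
width: 0.0511
gripper_force: 0.0
```

apply_moves([
  [0,0,0.001,0,0,0,60],
  [0,0,0.001,0,0,0,60],
])

```text
time_s: 12.28
tcp_pos: [0.5626, 0.1227, 0.0719]
ee_rot: [0.717, 0.697, 0.0, -0.0]
ft_force: [-0.8, 0.5, 0.0]
width: 0.0512
gripper_force: 0.0
```

apply_moves([
  [0,0,0.001,0,0,0,60],
  [0,0,0.001,0,0,0,60],
])

```text
time_s: 12.52
tcp_pos: [0.5629, 0.1231, 0.0709]
ee_rot: [0.717, 0.697, 0.0, -0.0]
ft_force: [-3.2, 1.7, 13.7]
width: 0.0511
gripper_force: 6.9
```

Contact at last, at TCP z≈0.071, so that's the working reference. I'll ease off slightly and roll the first stroke gently, with a slight turn for steering.

apply_moves([
  [-0.002,0,-0.0006,0,0,0,60],
  [-0.005,0,0,0,0,-0.004,60],
  [-0.008,0,0,0,0,-0.006,60],
  [-0.009,0,0,0,0,-0.006,60],
  [-0.009,0,0,0,0,-0.006,60],
  [-0.008,0,0,0,0,-0.006,60],
  [-0.005,0,0,0,0,-0.004,60],
  [-0.002,0,0,0,0,0,60],
])

```text
time_s: 13.52
tcp_pos: [0.5626, 0.0745, 0.0722]
ee_rot: [0.706, 0.708, 0.001, 0.0]
ft_force: [-2.8, 0.8, 12.4]
width: 0.0511
gripper_force: 6.6
```

```bash
python3 -c "
from h import *
tin(.08,[563,80,-2.5])
im=capture('side');cv2.imwrite('pics/s7.png',cv2.resize(im[160:290,180:340,::-1],None,fx=4,fy=4,interpolation=cv2.INTER_CUBIC))"
```

```text
top [567.7  79.    4.1] 4.9
side [561.4  80.1  -2.2] 1.7
both [562.6  78.9  -1.9] 7.34
```

View pics/s7.png

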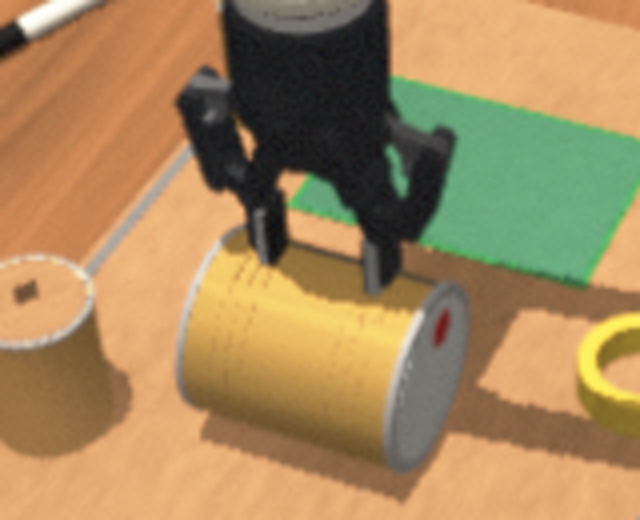

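The picture confirms clean rolling: the seam has turned over and the tin is at y≈80, having travelled half the tip's distance. I'll finish this stroke, then lift and go back.

apply_moves([
  [-0.003,0,0,0,0,0,60],
  [-0.006,0,0,0,0,0,60],
  [-0.008,0,0,0,0,0,60],
  [-0.006,0,0,0,0,0,60],
  [-0.004,0,0,0,0,0,60],
  [-0.001,0,0,0,0,0,60],
  [0,0,0,0,0,0,60],
  [0,0,-0.002,0,0,0,60],
])

```text
time_s: 14.78
tcp_pos: [0.5616, 0.047, 0.0722]
ee_rot: [0.706, 0.709, -0.0, -0.0]
ft_force: [0.4, -1.1, 0.7]
width: 0.0514
gripper_force: 0.0
```

apply_moves([
  [0,0,-0.008,0,0,0,60],
  [0.02,0,0,0,0,0,60],
  [0.019,0,0,0,0,0,60],
  [0,0,0,0,0,0,60],
])

```text
time_s: 15.28
tcp_pos: [0.5615, 0.0878, 0.0804]
ee_rot: [0.705, 0.709, -0.0, -0.0]
ft_force: [0.6, 0.0, -0.1]
width: 0.0511
gripper_force: 0.0
```

```bash
python3 -c "
from h import *
tin(.066,[563,66,-1])
"
```

```text
top [564.1  68.2   0.9] 3.87
side [561.3  67.6  -2.2] 2.12
both [ 5.617e+02  6.780e+01 -2.000e-01] 6.16
```

apply_moves([
  [0,0,0.008,0,0,0,60],
  [0,0,0.002,0,0,0,60],
  [-0.002,0,0,0,0,0,60],
  [-0.004,0,0,0,0,0,60],
  [-0.006,0,0,0,0,0,60],
  [-0.008,0,0,0,0,0,60],
  [-0.01,0,0,0,0,0,60],
  [-0.01,0,0,0,0,0,60],
])

```text
time_s: 16.48
tcp_pos: [0.5619, 0.0452, 0.0721]
ee_rot: [0.706, 0.708, 0.0, 0.0]
ft_force: [-5.0, 0.4, 18.5]
width: 0.051
gripper_force: 9.2
```

apply_moves([
  [-0.01,0,0,0,0,0,60],
  [-0.01,0,0,0,0,0,60],
  [-0.008,0,0,0,0,0,60],
  [-0.006,0,0,0,0,0,60],
  [-0.004,0,0,0,0,0,60],
  [-0.002,0,0,0,0,0,60],
  [0,0,0,0,0,0,60],
  [0,0,-0.002,0,0,0,60],
])

```text
time_s: 17.48
tcp_pos: [0.5623, 0.006, 0.0722]
ee_rot: [0.706, 0.708, 0.0, -0.0]
ft_force: [0.1, -0.3, -0.1]
width: 0.0515
gripper_force: 0.0
```

apply_moves([
  [0,0,-0.008,0,0,0,60],
  [0.02,0,0,0,0,0,60],
  [0.02,0,0,0,0,0,60],
  [0,0,0,0,0,0,60],
])

```text
time_s: 17.98
tcp_pos: [0.5617, 0.048, 0.0804]
ee_rot: [0.705, 0.709, 0.0, -0.0]
ft_force: [0.7, -0.1, -0.1]
width: 0.0513
gripper_force: 0.0
```

```bash
python3 -c "
from h import *
tin(.027,[563,27,-1])
"
```

```text
top [567.   21.6  -3.7] 4.95
side [561.   26.3   0.6] 2.23
both [ 5.627e+02  2.490e+01 -1.000e-01] 8.11
```

apply_moves([
  [0,0,0.008,0,0,0,60],
  [0,0,0.002,0,0,0,60],
  [-0.002,0,0,0,0,0,60],
  [-0.004,0,0,0,0,0,60],
  [-0.006,0,0,0,0,0,60],
  [-0.008,0,0,0,0,0,60],
  [-0.01,0,0,0,0,0,60],
  [-0.01,0,0,0,0,0,60],
])

```text
time_s: 19.18
tcp_pos: [0.562, 0.0051, 0.0721]
ee_rot: [0.706, 0.708, 0.0, 0.0]
ft_force: [-4.8, -0.4, 19.3]
width: 0.0515
gripper_force: 9.3
```

apply_moves([
  [-0.01,0,0,0,0,0,60],
  [-0.01,0,0,0,0,0,60],
  [-0.008,0,0,0,0,0,60],
  [-0.006,0,0,0,0,0,60],
  [-0.004,0,0,0,0,0,60],
  [-0.002,0,0,0,0,0,60],
  [0,0,0,0,0,0,60],
  [0,0,-0.002,0,0,0,60],
])

```text
time_s: 20.18
tcp_pos: [0.5623, -0.034, 0.0722]
ee_rot: [0.706, 0.708, 0.0, -0.0]
ft_force: [-0.1, 0.4, 0.3]
width: 0.0513
gripper_force: 0.0
```

apply_moves([
  [0,0,-0.008,0,0,0,60],
  [0.02,0,0,0,0,0,60],
  [0.02,0,0,0,0,0,60],
  [0,0,0,0,0,0,60],
])

```text
time_s: 20.68
tcp_pos: [0.5617, 0.0081, 0.0804]
ee_rot: [0.705, 0.709, -0.0, -0.0]
ft_force: [-0.1, -0.7, 0.7]
width: 0.0512
gripper_force: 0.0
```

```bash
python3 -c "
from h import *
tin(-.014,[563,-14,0])
"
```

```text
top [564.5 -13.8  -0.7] 5.75
side [ 5.608e+02 -1.430e+01 -1.000e-01] 2.16
both [561.9 -14.6  -2. ] 8.14
```

apply_moves([
  [0,0,0.008,0,0,0,60],
  [0,0,0.002,0,0,0,60],
  [-0.002,0,0,0,0,0,60],
  [-0.004,0,0,0,0,0,60],
  [-0.006,0,0,0,0,0,60],
  [-0.008,0,0,0,0,0,60],
  [-0.01,0,0,0,0,0,60],
  [-0.01,0,0,0,0,0,60],
])

```text
time_s: 21.88
tcp_pos: [0.5622, -0.035, 0.0721]
ee_rot: [0.706, 0.708, -0.0, 0.0]
ft_force: [-5.4, 1.1, 18.1]
width: 0.0512
gripper_force: 9.3
```

apply_moves([
  [-0.01,0,0,0,0,0,60],
  [-0.01,0,0,0,0,0,60],
  [-0.008,0,0,0,0,0,60],
  [-0.006,0,0,0,0,0,60],
  [-0.004,0,0,0,0,0,60],
  [-0.002,0,0,0,0,0,60],
  [0,0,0,0,0,0,60],
  [0,0,-0.002,0,0,0,60],
])

```text
time_s: 22.88
tcp_pos: [0.5624, -0.0741, 0.0721]
ee_rot: [0.706, 0.708, 0.0, -0.0]
ft_force: [-0.0, 0.7, -0.1]
width: 0.0512
gripper_force: 0.0
```

apply_moves([
  [0,0,-0.008,0,0,0,60],
  [0,0,-0.04,0,0,0,60],
  [0,0,-0.04,0,0,0,60],
  [0.05,0,-0.04,0,0,0,60],
  [0.05,0,0,0,0,0,60],
  [0.05,0,0,0,0,0,60],
  [0.05,0,0,0,0,0,60],
])

```text
time_s: 23.75
tcp_pos: [0.5619, 0.1264, 0.2003]
ee_rot: [0.706, 0.709, 0.001, 0.0]
ft_force: [-0.3, -0.8, -0.4]
width: 0.0517
gripper_force: 0.0
```

```bash
python3 -c "
from h import *
print(read_state()['tcp_pos'],read_state()['time_s'])
tin(-.054,[563,-54,0])
"
```

```text
[0.56187865 0.12635221 0.20028163] 23.75
top [564.7 -52.5  -0.8] 0.55
side [ 5.601e+02 -5.370e+01 -1.000e-01] 1.27
both [562.6 -53.2  -1.1] 2.51
```

apply_moves([
  [-0.04,0,0,0,0,0,60],
  [-0.05,0,0,0,0,0,60],
  [-0.05,0,0,0,0,0,60],
  [-0.018,0,0.03,0,0,0,60],
  [0,0,0.05,0,0,0,60],
  [0,0,0.032,0,0,0,60],
  [0,0,0.008,0,0,0,60],
  [0,0,0,0,0,0,60],
])

```text
time_s: 24.95
tcp_pos: [0.5626, -0.0342, 0.0799]
ee_rot: [0.706, 0.708, -0.0, 0.0]
ft_force: [0.2, 0.4, 0.5]
width: 0.0513
gripper_force: 0.0
```

apply_moves([
  [0,0,0.0015,0,0,0,60],
  [-0.002,0,0,0,0,0,60],
  [-0.004,0,0,0,0,0,60],
  [-0.006,0,0,0,0,0,60],
  [-0.008,0,0,0,0,0,60],
  [-0.01,0,0,0,0,0,60],
  [-0.01,0,0,0,0,0,60],
  [-0.01,0,0,0,0,0,60],
])

```text
time_s: 25.95
tcp_pos: [0.5625, -0.0843, 0.078]
ee_rot: [0.706, 0.708, 0.0, -0.0]
ft_force: [-0.2, 0.3, 0.1]
width: 0.051
gripper_force: 0.0
```

apply_moves([
  [-0.009,0,0,0,0,0,60],
  [-0.007,0,0,0,0,0,60],
  [-0.006,0,0,0,0,0,60],
  [-0.004,0,0,0,0,0,60],
  [-0.002,0,0,0,0,0,60],
  [0,0,0,0,0,0,60],
  [0,0,-0.002,0,0,0,60],
])

```text
time_s: 26.82
tcp_pos: [0.5625, -0.1112, 0.08]
ee_rot: [0.706, 0.709, -0.0, -0.0]
ft_force: [0.2, 0.5, 0.3]
width: 0.0511
gripper_force: 0.0
```

apply_moves([
  [0,0,-0.008,0,0,0,60],
  [0.02,0,0,0,0,0,60],
  [0.02,0,0,0,0,0,60],
  [0,0,0,0,0,0,60],
])

```text
time_s: 27.32
tcp_pos: [0.5619, -0.069, 0.0879]
ee_rot: [0.705, 0.709, -0.0, -0.001]
ft_force: [-0.9, -0.5, 0.3]
width: 0.0514
gripper_force: 0.0
```

```bash
python3 -c "
from h import *
tin(-.092,[563,-92,0])
"
```

```text
top [565.3 -53.6  -1.6] 4.9
side [ 5.612e+02 -5.410e+01 -2.000e-01] 0.29
both [562.5 -54.2  -1.6] 5.62
```

I had lowered too little, so that stroke passed through air and the tin stayed put. I'll redo it at the right height.

apply_moves([
  [0.018,0,0,0,0,0,60],
  [0.018,0,0,0,0,0,60],
  [0,0,0.008,0,0,0,60],
  [0,0,0.007,0,0,0,60],
  [0,0,0.0025,0,0,0,60],
  [-0.002,0,0,0,0,0,60],
  [-0.004,0,0,0,0,0,60],
  [-0.006,0,0,0,0,0,60],
])

```text
time_s: 28.52
tcp_pos: [0.5621, -0.0478, 0.0717]
ee_rot: [0.706, 0.708, -0.0, -0.0]
ft_force: [-5.7, 1.3, 16.3]
width: 0.0512
gripper_force: 8.5
```

apply_moves([
  [-0.008,0,0,0,0,0,60],
  [-0.01,0,0,0,0,0,60],
  [-0.01,0,0,0,0,0,60],
  [-0.01,0,0,0,0,0,60],
  [-0.009,0,0,0,0,0,60],
  [-0.007,0,0,0,0,0,60],
  [-0.005,0,0,0,0,0,60],
  [-0.003,0,0,0,0,0,60],
])

```text
time_s: 29.52
tcp_pos: [0.5617, -0.1105, 0.0709]
ee_rot: [0.706, 0.708, -0.001, -0.0]
ft_force: [-3.4, -0.4, 6.7]
width: 0.0508
gripper_force: 3.2
```

apply_moves([
  [-0.001,0,0,0,0,0,60],
  [0,0,0,0,0,0,60],
  [0,0,-0.002,0,0,0,60],
  [0,0,-0.008,0,0,0,60],
  [0.02,0,0,0,0,0,60],
  [0.018,0,0,0,0,0,60],
  [0,0,0,0,0,0,60],
])

```text
time_s: 30.4
tcp_pos: [0.5619, -0.0702, 0.0803]
ee_rot: [0.705, 0.709, -0.0, -0.001]
ft_force: [0.1, -0.1, 0.0]
width: 0.0512
gripper_force: 0.0
```

```bash
python3 -c "
from h import *
tin(-.092,[563,-92,0])
"
```

```text
top [566.5 -78.3 -14.6] 5.1
side [559.8 -91.5  -1.4] 1.57
both [561.2 -92.2  -2.4] 7.43
```

apply_moves([
  [0,0,0.008,0,0,0,60],
  [0,0,0.002,0,0,0,60],
  [-0.002,0,0,0,0,0,60],
  [-0.004,0,0,0,0,0.002,60],
  [-0.006,0,0,0,0,0.002,60],
  [-0.008,0,0,0,0,0.003,60],
  [-0.01,0,0,0,0,0.003,60],
  [-0.01,0,0,0,0,0.003,60],
])

```text
time_s: 31.6
tcp_pos: [0.5626, -0.1134, 0.0722]
ee_rot: [0.71, 0.704, -0.0, 0.001]
ft_force: [-4.4, 0.4, 17.5]
width: 0.0512
gripper_force: 8.4
```

apply_moves([
  [-0.01,0,0,0,0,0.002,60],
  [-0.008,0,0,0,0,0,60],
  [-0.006,0,0,0,0,0,60],
  [-0.005,0,0,0,0,0,60],
  [-0.003,0,0,0,0,0,60],
  [-0.002,0,0,0,0,0,60],
  [0,0,0,0,0,0,60],
  [0,0,-0.002,0,0,0,60],
])

```text
time_s: 32.6
tcp_pos: [0.5619, -0.1468, 0.0724]
ee_rot: [0.711, 0.703, -0.0, -0.0]
ft_force: [0.4, -0.2, -0.7]
width: 0.0512
gripper_force: 0.0
```

apply_moves([
  [0,0,-0.008,0,0,0,60],
  [0,0,-0.04,0,0,0,60],
  [0,0,-0.04,0,0,0,60],
  [0.05,0,-0.04,0,0,0,60],
  [0.05,0,0,0,0,0,60],
  [0.05,0,0,0,0,0,60],
  [0.05,0,0,0,0,0,60],
  [0.05,0,0,0,0,0,60],
])

```text
time_s: 33.6
tcp_pos: [0.5647, 0.1039, 0.2]
ee_rot: [0.711, 0.703, 0.0, 0.0]
ft_force: [-0.2, -0.4, -0.1]
width: 0.0515
gripper_force: 0.0
```

```bash
python3 -c "
from h import *
print(read_state()['tcp_pos'],read_state()['time_s'])
tin(-.129,[563,-129,-1])
im=capture('top');cv2.imwrite('pics/t8.png',cv2.resize(im[130:300,200:460,::-1],None,fx=3,fy=3,interpolation=cv2.INTER_CUBIC))
for c in ('top','side'):
  for l in('candle_a','tape'):
    for r in spot_in(c,l)[:2]:print(c,l,np.round(r['location'],3))
"
```

```text
[0.56468603 0.10392783 0.19999076] 33.6
top [ 563.7 -128.6   -1.3] 0.28
side [ 558.7 -129.6    0.6] 0.78
both [ 561.6 -129.2   -1.2] 1.8
top candle_a [ 0.697 -0.143  0.098]
top tape [0.417 0.003 0.037]
side candle_a [0.691 0.155 0.082]
side candle_a [ 0.699 -0.118  0.06 ]
side tape [0.413 0.016 0.032]
```

View pics/t8.png

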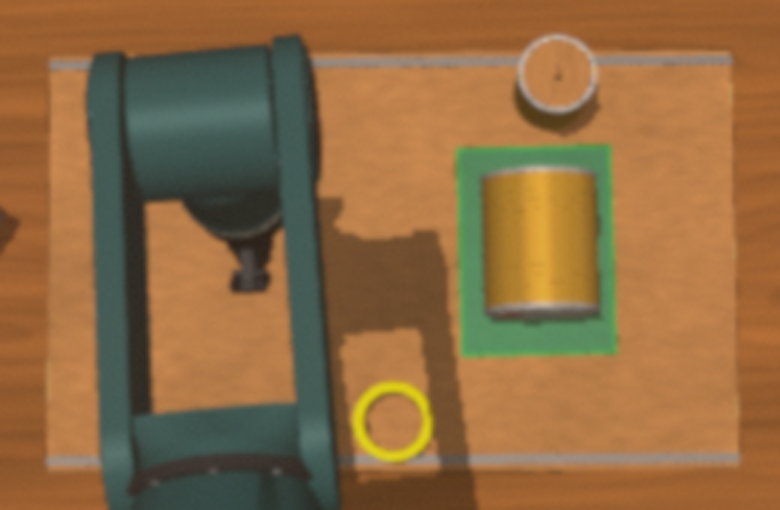

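The tin lies in the bay. In the crop it's at (540,243) and the bay is at (537,250); the apparent shift is from the tin's height. The fit puts it within about 1 mm of the centre along the rolling direction, 3 mm across it and 0.01–0.02 rad off square. The candle and the tape are where they were.

```bash
python3 -c "
from plant import *
print(finish_job())"
```

```text
the job is handed in; nothing more can be done
None
```

The tin lies at rest in the green bay, within about 1 mm of the middle along the roll, 3 mm across it and 0.01–0.02 rad of square by my camera fit; the two small tins and the tape showed no movement, and the job is handed in at about 34 s.

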